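# Clamp a bush block in the bench clamping gauge with its coarse and fine knobs

## Robot

A 6-joint arm with a two-finger parallel gripper is mounted at the origin on a cart in front of the work surface, level with it; the furniture and walls round the work are solid. World frame = base frame: x ahead of the robot, y to its left, z up, the work surface at z = 0. Lengths are in mm, angles in rad, forces in N, time in s.
With the tool pointing down it reaches from about 350 to 975 mm from the base axis. Payload 7.1 kg.
Tool frame: the origin (TCP) lies at the centre of the arm's flange, where the gripper is bolted on; the fingertips stand 182 mm ahead of it and the grasp point (between the pads) lies 163 mm ahead of it; z points along the fingers, y is the line along which they close (so a half turn about z gives the same grasp; the last joint's range is limited). The gripper opens to 88 mm and grips with 3 to 60 N. Pads are 20 mm wide; open, the fingers measure 115 mm over their backs; the gripper's body (75 mm by 178 mm) begins 61 mm behind the grasp point.
Start: joints at [-1.184, 0.423, 1.63, -0, 1.089, -0.019], TCP at [246.737, -574.219, 404.675] pointing down, gripper open.
Joint ranges: [-3, 3], [-0.9, 2.11], [0.09, 2.58], [-1.31, 4.45], [0.11, 2.69], [-2.54, 2.54]. Speed limits (rad/s): [2.39, 2.39, 3.01, 3.14, 3.14, 3.14].

## Interface

Orientations are given as a rotation vector (axis times angle).
In Python, from workcell import readout, get_image, ctrl gives the robot as it stands.
- The arm moves only by the tool step_arm, never from a script. Its argument "targets" is a list that holds one entry, the list of rows, each a list of 7 numbers: the shift along the world's x, y, z as a fraction of full scale, then the turn, a rotation vector about the world's x, y, z as a fraction of full scale, then the opening, from 0 (shut) to 1 (fully open). In form: [[[dx, dy, dz, wx, wy, wz, claw], ...]]. A call has exactly 5 rows; each row shifts and turns the commanded pose from where the row before left it; what a row does not reach is not made up. Full scale, the value 1, is 0.05 m for a shift and 4 degrees for a turn. A row lasts 1/8 s, in which the tool goes at most 62.5 mm and 10.7 degrees, less where a joint would pass 70% of its speed; a pose out of reach is approached as far as the arm can. A call with a number of a shift or a turn outside -1 to 1 is refused whole. A call with a gripper value outside its range is refused whole. The fingers move at their own pace and stop on an object; the grip force is fixed at half the most. Time passes only in rows, so rows that do not move let the fingers close, or fill a call up. It gives the time, the measured TCP pose, the force, the opening and the grip force at its end, in the units of the state.
- readout.get_obs(): the state, without advancing time (a new reading comes with each control period).
- get_image(name): name is "scene" or "top"; returns a dict with "pixels" (420x560x3 uint8, red, green, blue), "intrinsics" (3x3 intrinsics, pixels), "k1" (the pictures are not rectified: a ray, as slopes to the right and down, at radius r is drawn at 1 + k1 r^2 times it, then the intrinsics apply), "extrinsics" (4x4, takes a point from world to camera coordinates). Camera axes: x right, y down, z forward; pixel columns grow to the right and rows downward; lengths in mm; the calibration is good to about 2 mm. A picture is of the moment at which its call begins. There is no depth.
- ctrl.close_job(): hands the job in; it is judged then, once.
The state is a dict: "t": time; "qpos": joint angles; "qvel": joint speeds; "joint_torque": joint torques, N m; "ee_pos": TCP position; "orientation": TCP orientation; "ft_force": force on the tool from outside, world axes, zero at the start; "moment": the same for the moment, N m; "width": finger opening in mm; "grasp_force": force on a finger pad.
Only numpy, scipy, OpenCV 4.12 (cv2) and the standard library are available. Lean on these libraries where they do the work, as an engineer would, in place of code of your own. Each camera call takes 0.05 s, during which the arm holds its last target. There are 200 camera calls.

## Task

Clamp the loose steel bush block between the sprung pad and the fixed back stop of the bench clamping gauge. First turn the large lower coarse knob clockwise until only a few millimetres of gap are left between pad and block; then turn the small upper fine knob clockwise until the block is pushed home against the stop and the force needle stands between the two medium marks (8 and 13 N), and let go. Never tighten on the block with the coarse knob, never let the needle pass the last, longest mark (18 N), and leave the parts lying round about where they are.

Things in the scene. Friction and masses are not known exactly. Their poses are not given: they have to be found in the camera images.
- fixture: Base of the clamping gauge, fixed: aluminium plate 90 x 235 x 12 mm with guide rails. Origin on the worktop; plate from own y = -90 to +145 mm; own z up. A grey carriage (72 x 70 mm, top 50 mm above the worktop) slides along it towards own -y to close; it bears both knobs, the jaw with sprung pad and the dial. Jaw, dial and stop stand under 47 mm above the worktop: fingers on the knobs clear them.
- coarse_grip (a point): Centre, on the axis, of the large lower knob (knurled aluminium, diameter 52 mm, 54 to 78 mm above the worktop, 4 mm clear under its rim). Grasp across its rim from above, fingers either side of the small knob. As it turns it travels with the carriage, 16 mm along the fixture's own -y per rad clockwise, so the hand must follow.
- fine_grip (a point): Centre, on the same vertical axis, of the small upper knob (knurled steel, diameter 26 mm, 81 to 105 mm above the worktop, 3 mm above the large knob). Turning it does not move the carriage, so it turns on the spot.
- coarse_knob (a joint): Angle of the large knob, rad, 0 to 2.6, grows clockwise seen from above; a pinion on a rack drives the carriage with knobs, jaw and pad 16 mm per rad towards the stop. Turns against 0.48 N m of friction and stays where it is left (it takes 30 N along the rails to push the carriage).
- fine_knob (a joint): Angle of the small knob, rad, 0 (wound back, its start) to 3.4, grows clockwise seen from above; drives the jaw on the carriage a further 5 mm per rad towards the stop. Turns against 0.10 N m of friction and stays where it is left; each newton of clamping force adds 0.005 N m.
- needle (a joint): Needle of the round white force dial on the jaw, rad: 0 unloaded, 0.1 rad per newton of pad force on the block, clockwise from above, starting along the fixture's own -x. Marks: short at 0 and 4 N, medium at 8 and 13 N, longest at 18 N.
- pad: Sprung steel pad on the jaw, face 26 mm wide and 21 mm tall (19 to 40 mm above the worktop), pushed back 0.25 mm per newton. Its pressing face is given by pad_face.
- pad_face (a point): Middle of the pad's pressing face, which looks along the fixture's own -y.
- block: Loose steel block with a pressed bush, about 0.16 kg, 24 mm wide (x, without the bush's collar), 31 mm long (y), 27 mm tall, origin at its underside; lies in the base's channel, its y along it, 1 to 4 mm short of the stop; 1 to 2 N slides it. Where the stop is clamped is not given: feel the block come home, when needle and fine knob torque start to climb steadily (20 N per rad of fine knob).
- block_centre (a point): Centre of the block. Its end faces are 15.5 mm away along its own y.
- brass_bush: Bystander: loose brass bush, 30 mm diameter, 26 mm tall, beyond the gauge on its far side.
- gauge_block: Bystander: flat steel gauge block 40 x 30 x 9 mm, beyond the gauge on its far side.
- micrometer: Bystander: outside micrometer 44 x 132 x 16 mm, lying to the left of the gauge.

How it is judged (in metres and radians):
On the way, in this order (a step that is already met when the one before it is completed fails the run):
1. the coarse knob has brought the pad to within 8 mm of the block's face, without pressing on it, while the fine knob is still wound back (y of pad_face in the frame of block_centre below 0.0235 m and value of joint fine_knob below 0.15 rad and contact force between pad and block below 3 N), for 0.2 s.
2. the fine knob has been turned by more than 0.3 rad and the pad presses the block with more than 5 N (value of joint fine_knob above 0.3 rad and contact force between pad and block above 5 N), for 0.2 s.
At the end, for the whole second after the job is handed in: The block stands upright and still, clamped between pad and stop by the fine knob (turned by more than 0.3 rad) with 7 to 14 N, which holds after the knob is released (contact force between pad and block between 7 and 14 N and value of joint fine_knob above 0.3 rad and linear speed of block below 0.005 m/s and angle between block's own z axis and vertical below 0.08 rad); the robot touches nothing.
It fails at once if the pad presses the block with more than 18 N (contact force between pad and block above 18 N).
It fails at once if the block is tightened with the coarse knob: more than 5 N while the fine knob is still wound back (contact force between pad and block above 5 N and value of joint fine_knob below 0.2 rad).
It fails at once if a bystander is moved by more than 20 mm (distance of any of brass_bush, gauge_block, micrometer from where it was at the start of the episode above 0.02 m).
It also fails if it takes over 67 s, if anything falls off the work surface, if the arm or the gripper's body presses on something with over 40 N, if the wrist force passes 120 N, or if a joint passes its speed limit or range.

## Working session

There is one attempt and no reset: what is moved stays moved. The work goes in short steps, Python scripts to look and compute and a tool call to move; the robot and the scene stay as the last step left them, time stands still between calls to the robot, and variables do not carry over. Pictures are saved under pics/ and viewed, at most 10 in all, crops included, and the job is handed in when it is done.

Besides the shell and the picture viewer there is one more tool, called after "Call:" as name([rows], argument=value, ...), one row to a line, values as JSON. step_arm: Moves the arm, as the interface text tells. Shift numbers are shares of 0.05 m and turn numbers shares of 4 degrees, none past 1 either way. Its arguments: {"type":"object","properties":{"targets":{"type":"array"}},"required":["targets"]}

```bash
mkdir -p pics
cat > h.py <<'E'
import numpy as np, cv2
from workcell import readout, get_image, ctrl
def grab(name, fn=None):
    im=get_image(name)
    if fn: cv2.imwrite('pics/'+fn, cv2.cvtColor(im['pixels'],cv2.COLOR_RGB2BGR))
    return im
def dist(im):return np.array([im['k1'],0,0,0,0.])
def ray(im,u,v):
    K=np.array(im['intrinsics'],float);E=np.array(im['extrinsics'],float)
    n=cv2.undistortPoints(np.array([[[u,v]]],float),K,dist(im)).ravel()
    R=E[:3,:3];return -R.T@E[:3,3], R.T@np.array([n[0],n[1],1])
def atz(im,u,v,z):
    c,d=ray(im,u,v);return c+d*(z-c[2])/d[2]
def proj(im,P):
    K=np.array(im['intrinsics'],float);E=np.array(im['extrinsics'],float)
    p=np.atleast_2d(P)@E[:3,:3].T+E[:3,3]
    return cv2.projectPoints(p.reshape(-1,1,3),np.zeros(3),np.zeros(3),K,dist(im))[0].reshape(-1,2)
E
python3 - <<'E'
from h import *
for n in('scene','top'):
    im=grab(n,n+'0.png');E=np.array(im['extrinsics']);print(n,-E[:3,:3].T@E[:3,3],E[2,:3],im['k1'],im['intrinsics'][0])
o=readout.get_obs();print(o)
E
```

```text
scene [171.53015267 446.7725195  653.38701505] [ 0.44710256 -0.57550265 -0.68475981] -0.047876284210641294 [393.75945464   0.         274.71946485]
top [408.63608289 -44.2826889  932.28825654] [ 0.15796398  0.01911556 -0.98725983] 0.0019038914293505252 [457.47273781   0.         269.89094805]
{'t': 0.1, 'qpos': array([-1.18398302e+00,  4.23720407e-01,  1.63062101e+00, -9.78214278e-06,
        1.08861121e+00, -1.90219426e-02]), 'qvel': array([-0.00162049, -0.00233312, -0.00216777, -0.00119277, -0.00146444,
       -0.00098534]), 'joint_torque': array([ 2.50357789e-04, -5.45615709e+01, -2.74324715e+01,  6.45416742e-02,
        1.87648670e-02, -4.25336157e-05]), 'ee_pos': array([ 246.65218967, -573.98511075,  404.0038309 ]), 'orientation': array([-3.07582634e+00, -6.32856574e-01,  4.03841313e-04]), 'ft_force': array([-0.68654075, -0.29960415,  0.77670294]), 'moment': array([0.00032203, 0.01589986, 0.02212266]), 'grasp_force': 0.0, 'width': 88.15459219083309}
```

View pics/top0.png

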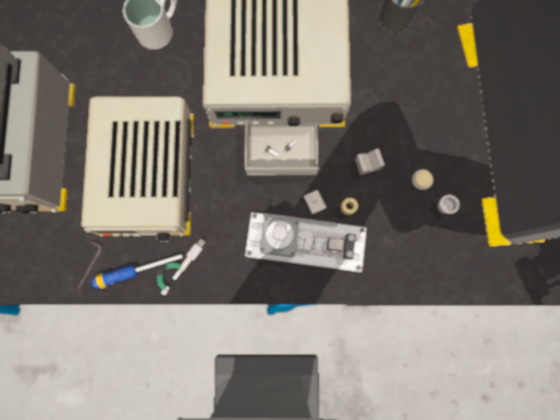

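View pics/scene0.png

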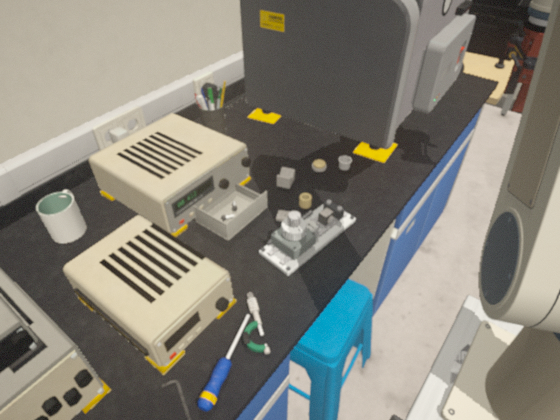

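Top view: the gauge lies at about (305,242), with its knobs at (279,236) and the stop at (350,246). The scene view has the knobs at about (292,220). Next I'll take enlarged crops.

Run:
```python
import cv2
a=cv2.imread('pics/top0.png')[200:285,235:375];cv2.imwrite('pics/c1.png',cv2.resize(a,None,fx=5.7,fy=5.7,interpolation=cv2.INTER_CUBIC))
a=cv2.imread('pics/scene0.png')[190:280,250:365];cv2.imwrite('pics/c2.png',cv2.resize(a,None,fx=6.5,fy=6.5,interpolation=cv2.INTER_CUBIC))
```

```text
(no output)
```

View pics/c1.png

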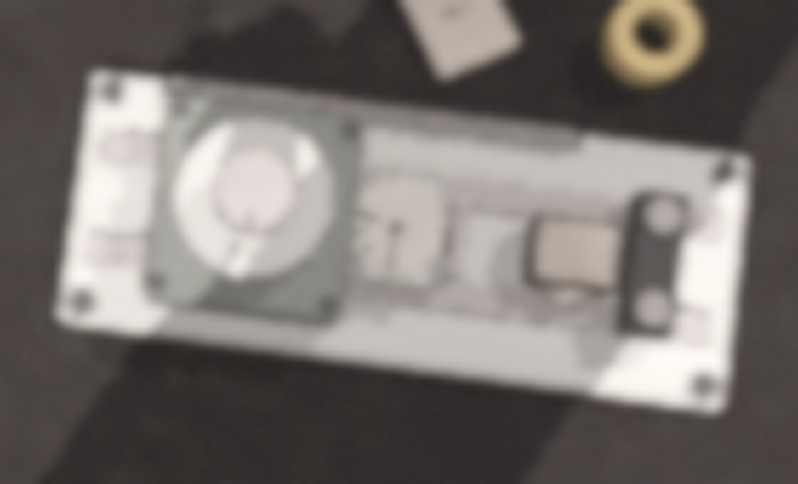

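View pics/c2.png

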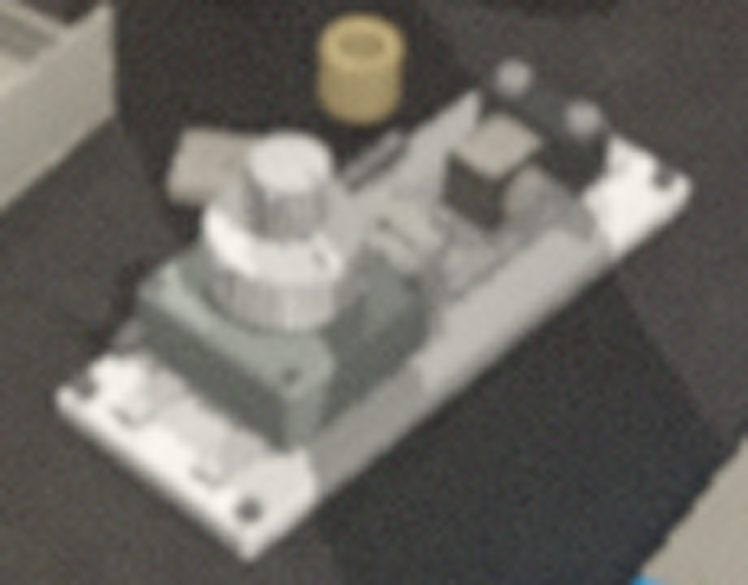

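```bash
cat >> h.py <<'E'
def c1(x,y): return 235+(x+.5)/5.7-.5, 200+(y+.5)/5.7-.5
def c2(x,y): return 250+(x+.5)/6.5-.5, 190+(y+.5)/6.5-.5
E
python3 - <<'E'
from h import *
t=grab('top');s=grab('scene')
# plate corners: own frame: closing -y. top-left far, top-right, bottom-right, bottom-left
P=np.array([atz(t,*c1(*p),12) for p in[(90,70),(750,155),(728,412),(58,325)]]);print(P.round(1))
print([np.linalg.norm(P[i]-P[i-1]).round(1) for i in range(4)])
Q=np.array([atz(s,*c2(*p),12) for p in[(58,397),(690,188),(248,560)]]);print('scene',Q.round(1))
for A in (P,):
  d=(A[0]+A[3]-A[1]-A[2]);yw=d/np.linalg.norm(d);yaw=np.arctan2(yw[1],yw[0])-np.pi/2
  c=A.mean(0);org=c-yw*27.5;print('yaw',yaw,'org',org)
xw=np.array([yw[1],-yw[0],0])
def f(n,p):print(n,p.round(1),'own',((p-org)@xw).round(1),((p-org)@yw).round(1))
f('small T',atz(t,*c1(255,190),105));f('large T',atz(t,*c1(254,197),78))
f('small S',atz(s,*c2(290,165),105));
f('largeTop left/right',atz(t,*c1(172,197),78));f('',atz(t,*c1(335,197),78))
for n,p,z in[('blk near',(532,250),27+6),('blk far',(620,258),33),('padface',(452,240),40),('dial c',(398,230),47),('stop near',(628,260),47),('carr r',(358,220),50),('carr l',(155,210),50)]:f(n,atz(t,*c1(*p),z))
E
```

```text
[[ 555.    13.3   12. ]
 [ 524.3 -220.9   12. ]
 [ 434.  -210.4   12. ]
 [ 464.1   23.8   12. ]]
[np.float64(91.6), np.float64(236.2), np.float64(90.9), np.float64(236.2)]
scene [[ 555.3   11.9   12. ]
 [ 435.4 -206.3   12. ]
 [ 463.5   29.6   12. ]]
yaw -0.12891200495850663 org [ 490.81312535 -125.81878096   12.        ]
small T [501.4 -45.5 105. ] own 0.2 81.0
large T [502.1 -45.2  78. ] own 0.9 81.4
small S [503.2 -45.3 105. ] own 1.9 81.5
largeTop left/right [502.1 -18.2  78. ] own -2.6 108.2
 [502.1 -71.8  78. ] own 4.3 55.0
blk near [ 488.7 -141.    33. ] own -0.1 -15.3
blk far [ 486.  -171.2   33. ] own 1.0 -45.6
padface [ 491.5 -113.    40. ] own -1.0 12.8
dial c [494.3 -94.2  47. ] own -0.7 31.8
stop near [ 484.1 -171.9   47. ] own -0.8 -46.6
carr r [497.4 -80.5  50. ] own 0.7 45.8
carr l [500.8 -11.6  50. ] own -4.8 114.6
```

Call:
step_arm([
  [[0.34, 0.704, -0.14, 0, 0, 1, 1], [0.34, 0.704, -0.14, 0, 0, 1, 1], [0.34, 0.704, -0.14, 0, 0, 1, 1], [0.34, 0.704, -0.14, 0, 0, 1, 1], [0.34, 0.704, -0.14, 0, 0, 1, 1]],
])

```text
t: 0.82
ee_pos: [332.1, -397.0, 369.4]
orientation: [-2.919, -1.161, -0.0]
ft_force: [0.5, -0.0, 0.5]
width: 87.7
grasp_force: 0.0
```

Call:
step_arm([
  [[0.34, 0.704, -0.14, 0, 0, 1, 1], [0.34, 0.704, -0.14, 0, 0, 1, 1], [0.34, 0.704, -0.14, 0, 0, 1, 1], [0.34, 0.704, -0.14, 0, 0, 1, 1], [0.34, 0.704, -0.14, 0, 0, 1, 1]],
])

```text
t: 1.45
ee_pos: [417.2, -221.1, 334.5]
orientation: [2.673, 1.65, 0.0]
ft_force: [-0.9, -0.6, -0.9]
width: 87.8
grasp_force: 0.0
```

Call:
step_arm([
  [[0.34, 0.704, -0.14, 0, 0, 1, 1], [0.34, 0.704, -0.14, 0, 0, 1, 1], [0.34, 0.704, -0.14, 0, 0, 1, 1], [0.34, 0.704, -0.14, 0, 0, 1, 1], [0.34, 0.704, -0.14, 0, 0, 1, 1]],
])

```text
t: 2.08
ee_pos: [502.2, -45.0, 299.5]
orientation: [2.346, 2.089, 0.0]
ft_force: [-0.2, -0.8, -0.0]
width: 87.9
grasp_force: 0.0
```

Call:
step_arm([
  [[0, 0, 0, 0, 0, 0, 1], [0, 0, 0, 0, 0, 0, 1], [0, 0, 0, 0, 0, 0, 1], [0, 0, 0, 0, 0, 0, 1], [0, 0, 0, 0, 0, 0, 1]],
])

```text
t: 2.7
ee_pos: [501.6, -46.8, 299.8]
orientation: [2.349, 2.085, 0.0]
ft_force: [-0.1, -0.0, 0.8]
width: 87.6
grasp_force: 0.0
```

Call:
step_arm([
  [[0, 0.01, -0.247, 0, 0, 0, 1], [0, 0, -0.247, 0, 0, 0, 1], [0, 0, -0.247, 0, 0, 0, 1], [0, 0, -0.247, 0, 0, 0, 1], [0, 0, -0.247, 0, 0, 0, 1]],
])

```text
t: 3.32
ee_pos: [501.7, -45.7, 236.9]
orientation: [-2.348, -2.087, 0.0]
ft_force: [-0.2, -1.0, -0.9]
width: 87.8
grasp_force: 0.0
```

Call:
step_arm([
  [[0, 0, 0, 0, 0, 0, 0.65], [0, 0, 0, 0, 0, 0, 0.62], [0, 0, 0, 0, 0, 0, 0.4], [0, 0, 0, 0, 0, 0, 0.3], [0, 0, 0, 0, 0, 0, 0.3]],
])

```text
t: 3.95
ee_pos: [502.7, -45.8, 238.5]
orientation: [2.347, 2.085, 0.003]
ft_force: [4.4, 0.3, -1.8]
width: 50.9
grasp_force: 30.0
```

Run:
```python
from h import *
o=readout.get_obs();print({k:np.round(o[k],3) for k in('qpos','ee_pos','ft_force','moment','width','grasp_force')})
s=grab('scene');a=s['pixels'][120:290,220:390,::-1];t=grab('top')['pixels'][190:290,220:390,::-1]
cv2.imwrite('pics/g1.png',np.hstack([cv2.resize(a,(400,400),interpolation=2),cv2.resize(t,(400,400*100//170),interpolation=2)[:400] if 0 else cv2.copyMakeBorder(cv2.resize(t,(400,235),interpolation=2),0,165,0,0,0)]))
```

```text
{'qpos': array([-0.115,  0.517,  1.988,  0.   ,  0.634,  0.003]), 'ee_pos': array([502.666, -45.827, 238.459]), 'ft_force': array([ 4.389,  0.268, -1.811]), 'moment': array([-0.102, -0.652, -0.146]), 'width': np.float64(50.874), 'grasp_force': np.float64(29.998)}
```

View pics/g1.png

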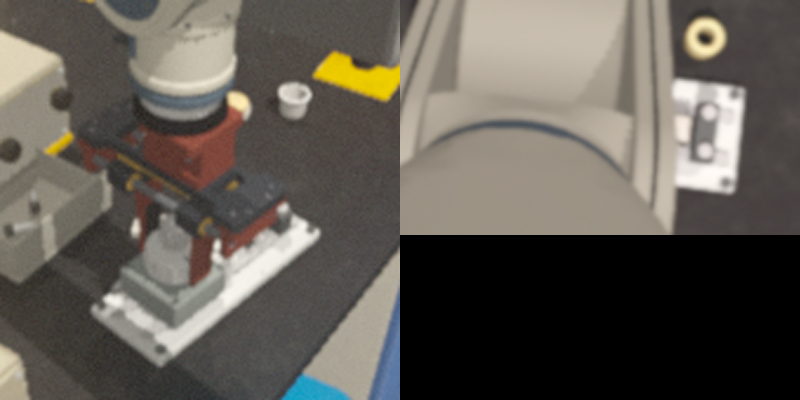

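The fingers have the coarse knob by its rim, one either side of the small knob (about (170,250) in the scene crop), and the width of 50.9 mm agrees. I'll turn it 60° and follow along −y.

Call:
step_arm([
  [[0.01, -0.022, 0, 0, 0, -1, 0.3], [-0.003, -0.022, 0, 0, 0, -1, 0.3], [-0.003, -0.022, 0, 0, 0, -1, 0.3], [-0.003, -0.022, 0, 0, 0, -1, 0.3], [-0.003, -0.022, 0, 0, 0, -1, 0.3]],
])

```text
t: 4.68
ee_pos: [502.0, -51.2, 238.4]
orientation: [2.675, 1.646, 0.001]
ft_force: [2.8, 0.6, 2.2]
width: 51.1
grasp_force: 30.0
```

Run:
```python
from h import *
o=readout.get_obs();print({k:np.round(o[k],3) for k in('qpos','ee_pos','orientation','ft_force','moment','width','grasp_force')})
```

```text
{'qpos': array([-0.125,  0.517,  1.988, -0.   ,  0.636,  0.343]), 'ee_pos': array([502.012, -51.205, 238.428]), 'orientation': array([2.675e+00, 1.646e+00, 1.000e-03]), 'ft_force': array([2.811, 0.555, 2.227]), 'moment': array([ 0.104, -0.332,  0.494]), 'width': np.float64(51.104), 'grasp_force': np.float64(29.997)}
```

Call:
step_arm([
  [[-0.003, -0.022, 0, 0, 0, -1, 0.3], [-0.003, -0.022, 0, 0, 0, -1, 0.3], [-0.003, -0.022, 0, 0, 0, -1, 0.3], [-0.003, -0.022, 0, 0, 0, -1, 0.3], [-0.003, -0.022, 0, 0, 0, -1, 0.3]],
])

```text
t: 5.3
ee_pos: [501.1, -56.6, 238.4]
orientation: [2.921, 1.156, 0.001]
ft_force: [2.0, 0.3, 3.5]
width: 50.8
grasp_force: 30.0
```

Call:
step_arm([
  [[-0.003, -0.022, 0, 0, 0, -1, 0.3], [-0.003, -0.022, 0, 0, 0, -1, 0.3], [-0.003, -0.022, 0, 0, 0, -1, 0.3], [-0.003, -0.022, 0, 0, 0, -1, 0.3], [-0.003, -0.022, 0, 0, 0, -1, 0.3]],
])

```text
t: 5.92
ee_pos: [500.2, -61.9, 238.4]
orientation: [-3.077, -0.631, -0.001]
ft_force: [1.9, 3.6, 4.9]
width: 51.3
grasp_force: 30.0
```

Call:
step_arm([
  [[0, 0, 0, 0, 0, 0, 0.3], [0, 0, 0, 0, 0, 0, 0.8], [0, 0, 0, 0, 0, 0, 1], [0, 0, 0.6, 0, 0, 1, 1], [0, 0, 0.8, 0, 0, 1, 1]],
])

```text
t: 6.55
ee_pos: [499.4, -62.2, 307.6]
orientation: [-3.023, -0.85, 0.005]
ft_force: [0.6, -0.9, -0.2]
width: 86.4
grasp_force: 0.0
```

Call:
step_arm([
  [[-0.4, 0.9, 0.8, 0, 0, 1, 1], [-0.4, 0.9, 0.5, 0, 0, 1, 1], [-0.4, 0.9, 0, 0, 0, 1, 1], [-0.4, 0.9, 0, 0, 0, 1, 1], [-0.4, 0.9, 0, 0, 0, 1, 1]],
])

```text
t: 7.18
ee_pos: [399.4, 163.2, 372.3]
orientation: [2.831, 1.362, -0.001]
ft_force: [-0.2, 0.1, 0.7]
width: 87.3
grasp_force: 0.0
```

Run:
```python
from h import *
o=readout.get_obs();print({k:np.round(o[k],3) for k in('qpos','ee_pos','orientation','ft_force')})
t=grab('top','t1.png');a=cv2.imread('pics/t1.png')[210:280,255:375]
s=grab('scene','s1.png');b=cv2.imread('pics/s1.png')[190:280,250:370]
a=cv2.resize(a,(600,350),interpolation=2)
cv2.imwrite('pics/t1c.png',a)
b=cv2.resize(b,(780,585),interpolation=2);cv2.imwrite('pics/s1c.png',b)
```

```text
{'qpos': array([ 0.36 ,  0.185,  2.068, -0.   ,  0.889,  1.034]), 'ee_pos': array([399.372, 163.193, 372.294]), 'orientation': array([ 2.831e+00,  1.362e+00, -1.000e-03]), 'ft_force': array([-0.157,  0.07 ,  0.714])}
```

View pics/t1c.png

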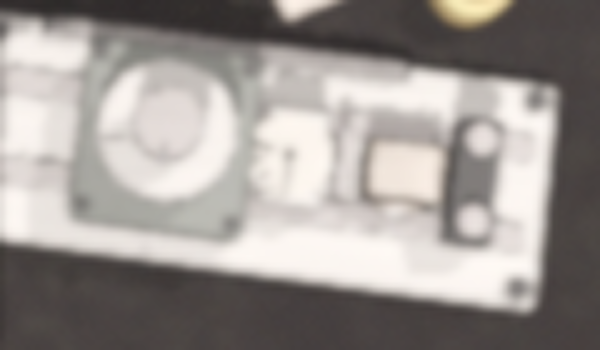

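Top view: the carriage has advanced. A vertical plate that looks like the pad now stands at x≈340–358 in the crop, just before the block at 368–443. I need to measure this gap carefully.

View pics/s1c.png

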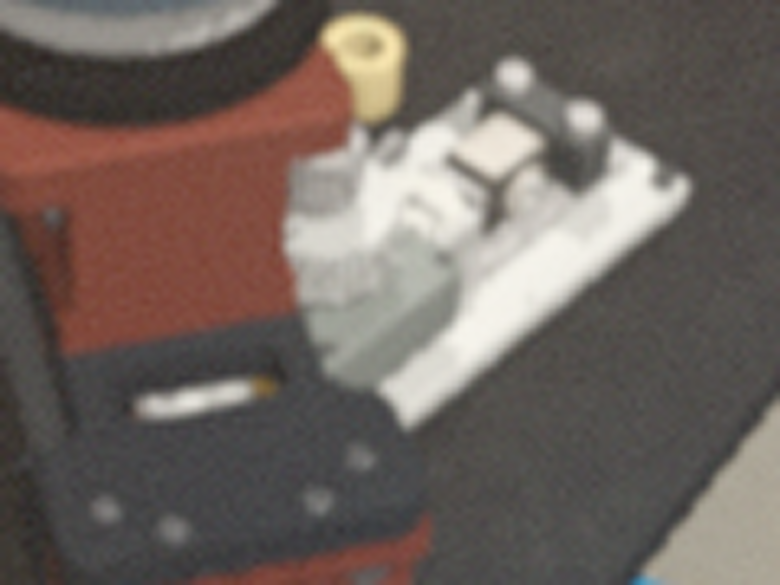

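```bash
cat >> h.py <<'E'
yw=np.array([0.12855,0.9917,0]);xw=np.array([0.9917,-0.12855,0]);org=np.array([490.8,-125.8,0])
def prof(im,z,x0s,ys):
    g=cv2.cvtColor(im['pixels'],cv2.COLOR_RGB2GRAY).astype(np.float32);r=[]
    for y in ys:
        p=proj(im,np.array([org+xw*x+yw*y+[0,0,z] for x in x0s])).astype(np.float32)
        r.append(cv2.remap(g,p[:,0].reshape(1,-1),p[:,1].reshape(1,-1),cv2.INTER_CUBIC).mean())
    return np.array(r)
E
python3 - <<'E'
from h import *
t=grab('top');s=grab('scene')
ys=np.arange(30,-56,-1.)
for n,xs in(('mid',np.arange(-6,7,2)),('far',np.arange(14,19,1))):
  a=prof(t,40,xs,ys)
  print(n,[(int(y),int(v)) for y,v in zip(ys,a)])
# own y values
def f(n,u,v,z):
  p=atz(t,255+u/5,210+v/5,z);print(n,((p-org)@xw).round(1),((p-org)@yw).round(1))
f('small',170,120,105);f('pad r',358,160,40);f('blk l',368,170,39);f('blk r',443,178,39);f('dial c',290,158,47);f('stop l',447,170,47);f('pad l',335,150,40)
E
```

```text
mid [(30, 192), (29, 201), (28, 210), (27, 217), (26, 223), (25, 227), (24, 231), (23, 235), (22, 238), (21, 240), (20, 238), (19, 234), (18, 227), (17, 220), (16, 216), (15, 219), (14, 226), (13, 234), (12, 240), (11, 243), (10, 245), (9, 246), (8, 246), (7, 246), (6, 247), (5, 247), (4, 247), (3, 246), (2, 242), (1, 234), (0, 222), (-1, 209), (-2, 198), (-3, 196), (-4, 202), (-5, 211), (-6, 217), (-7, 220), (-8, 219), (-9, 214), (-10, 205), (-11, 190), (-12, 171), (-13, 154), (-14, 150), (-15, 162), (-16, 182), (-17, 202), (-18, 216), (-19, 224), (-20, 228), (-21, 230), (-22, 230), (-23, 230), (-24, 231), (-25, 231), (-26, 231), (-27, 231), (-28, 231), (-29, 232), (-30, 232), (-31, 233), (-32, 234), (-33, 234), (-34, 235), (-35, 236), (-36, 236), (-37, 237), (-38, 237), (-39, 236), (-40, 232), (-41, 225), (-42, 211), (-43, 191), (-44, 165), (-45, 137), (-46, 112), (-47, 96), (-48, 96), (-49, 103), (-50, 113), (-51, 119), (-52, 122), (-53, 123), (-54, 123), (-55, 122)]
far [(30, 163), (29, 163), (28, 168), (27, 176), (26, 191), (25, 203), (24, 216), (23, 224), (22, 231), (21, 234), 
[... 285 characters left out ...]
, (-7, 204), (-8, 211), (-9, 215), (-10, 215), (-11, 210), (-12, 202), (-13, 192), (-14, 182), (-15, 173), (-16, 168), (-17, 167), (-18, 166), (-19, 167), (-20, 167), (-21, 166), (-22, 166), (-23, 166), (-24, 166), (-25, 166), (-26, 167), (-27, 168), (-28, 168), (-29, 168), (-30, 168), (-31, 168), (-32, 167), (-33, 167), (-34, 167), (-35, 167), (-36, 167), (-37, 166), (-38, 164), (-39, 163), (-40, 164), (-41, 170), (-42, 175), (-43, 178), (-44, 174), (-45, 161), (-46, 144), (-47, 123), (-48, 111), (-49, 111), (-50, 126), (-51, 147), (-52, 168), (-53, 189), (-54, 203), (-55, 214)]
small 0.5 63.3
pad r 1.6 -11.8
blk l -1.6 -16.2
blk r -1.0 -45.5
dial c -1.7 15.0
stop l 1.5 -45.6
pad l 4.4 -2.5
```

Scene view: the dial and block are visible at about (430,215) and (500,150), but the gripper hides the carriage. I'll compare the profile with the start image.

Run:
```python
from h import *
t=grab('top');t0=dict(t);t0['pixels']=cv2.imread('pics/top0.png')[:,:,::-1].copy()
for n,xs in(('mid',np.arange(-8,9,2)),('edge',np.arange(9,12,1))):
  a=prof(t0,40,xs,np.arange(20,-20,-1.));b=prof(t,40,xs,np.arange(20,-20,-1.))
  print(n);print([(20-i,int(v),int(w)) for i,(v,w) in enumerate(zip(a,b))])
a=cv2.resize(t0['pixels'][225:262,290:360,::-1],None,fx=10,fy=7.5,interpolation=2)
b=cv2.resize(t['pixels'][225:262,290:360,::-1],None,fx=10,fy=7.5,interpolation=2)
cv2.imwrite('pics/cmp.png',np.clip(np.vstack([a*1.0,b*.9]),0,255).astype(np.uint8))
```

```text
mid
[(20, 191, 239), (19, 188, 236), (18, 182, 229), (17, 172, 223), (16, 161, 220), (15, 152, 223), (14, 149, 229), (13, 152, 235), (12, 159, 241), (11, 167, 244), (10, 173, 245), (9, 177, 246), (8, 181, 246), (7, 185, 246), (6, 188, 246), (5, 190, 246), (4, 190, 246), (3, 191, 244), (2, 190, 240), (1, 189, 232), (0, 187, 220), (-1, 184, 206), (-2, 180, 196), (-3, 176, 195), (-4, 173, 202), (-5, 171, 211), (-6, 169, 217), (-7, 167, 220), (-8, 165, 219), (-9, 160, 215), (-10, 152, 206), (-11, 140, 192), (-12, 125, 173), (-13, 112, 156), (-14, 106, 150), (-15, 113, 160), (-16, 127, 179), (-17, 143, 198), (-18, 156, 213), (-19, 163, 221)]
edge
[(20, 188, 245), (19, 184, 246), (18, 178, 246), (17, 170, 246), (16, 163, 246), (15, 157, 246), (14, 155, 246), (13, 156, 246), (12, 160, 246), (11, 163, 246), (10, 165, 246), (9, 166, 246), (8, 166, 245), (7, 166, 245), (6, 166, 244), (5, 167, 244), (4, 168, 239), (3, 169, 232), (2, 169, 220), (1, 170, 206), (0, 170, 191), (-1, 169, 180), (-2, 168, 178), (-3, 167, 185), (-4, 165, 198), (-5, 164, 208), (-6, 163, 215), (-7, 163, 218), (-8, 162, 217), (-9, 163, 216), (-10, 160, 208), (-11, 155, 199), (-12, 145, 182), (-13, 134, 166), (-14, 125, 154), (-15, 122, 153), (-16, 125, 160), (-17, 133, 172), (-18, 141, 184), (-19, 146, 190)]
```

View pics/cmp.png

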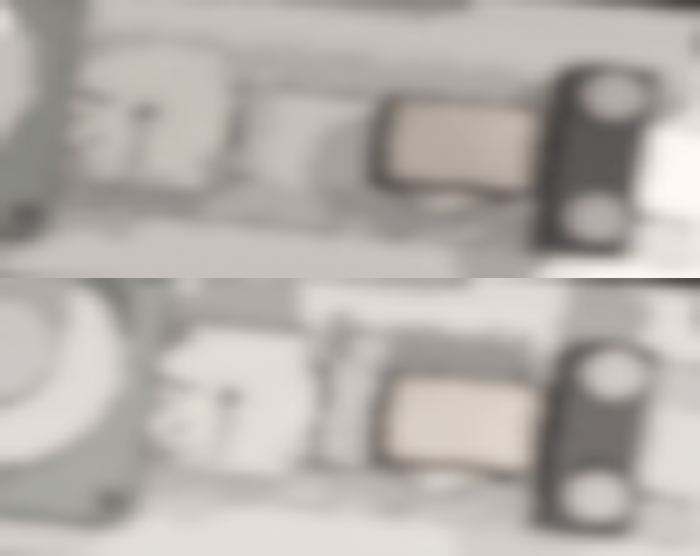

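The second comparison panel shows the block's front edge at x≈380 and a pad-like strip at 325–370. The pad's front edge is ambiguous from above. The scene camera looks obliquely at the block's pad-facing face, so I'll see how much of that face the pad hides.

Run:
```python
from h import *
s=grab('scene');S={}
for n in('scene0','s1'):
  d=dict(s);d['pixels']=cv2.imread(f'pics/{n}.png')[:,:,::-1].copy();S[n]=d
def samp(im,pts):
  g=cv2.cvtColor(im['pixels'],cv2.COLOR_RGB2GRAY).astype(np.float32)
  p=proj(im,pts).astype(np.float32);return cv2.remap(g,p[:,:1],p[:,1:],cv2.INTER_CUBIC).ravel()
# synthetic path: block top from y=-40 to face at y=-14.5 (z=39), then down face to z=12, then on
pts=[('T',y,39) for y in np.arange(-40,-14,3)]+[('F',-14.5,z) for z in np.arange(38,11,-2)]+[('C',y,12) for y in np.arange(-12,20,3)]
for n in S:
  v=np.mean([samp(S[n],np.array([org+xw*x+yw*y+[0,0,z] for _,y,z in pts])) for x in(-6,-3,0,3,6)],0)
  print(n,[(a,float(y if a!='F' else z),int(q)) for (a,y,z),q in zip(pts,v)])
# pad top profile z=40
ys=np.arange(40,-20,-2.)
for n in S: print(n,[(int(y),int(v)) for y,v in zip(ys,prof(S[n],40,np.arange(-8,9,4),ys))])
a=[cv2.resize(S[n]['pixels'][203:243,300:340,::-1],(400,400),interpolation=cv2.INTER_LANCZOS4) for n in S]
cv2.imwrite('pics/sc.png',np.hstack(a))
```

```text
scene0 [('T', -40.0, 159), ('T', -37.0, 163), ('T', -34.0, 166), ('T', -31.0, 166), ('T', -28.0, 166), ('T', -25.0, 166), ('T', -22.0, 166), ('T', -19.0, 149), ('T', -16.0, 111), ('F', 38.0, 84), ('F', 36.0, 77), ('F', 34.0, 77), ('F', 32.0, 80), ('F', 30.0, 81), ('F', 28.0, 80), ('F', 26.0, 78), ('F', 24.0, 78), ('F', 22.0, 79), ('F', 20.0, 80), ('F', 18.0, 87), ('F', 16.0, 101), ('F', 14.0, 119), ('F', 12.0, 132), ('C', -12.0, 141), ('C', -9.0, 139), ('C', -6.0, 143), ('C', -3.0, 156), ('C', 0.0, 161), ('C', 3.0, 156), ('C', 6.0, 150), ('C', 9.0, 145), ('C', 12.0, 147), ('C', 15.0, 143), ('C', 18.0, 129)]
s1 [('T', -40.0, 222), ('T', -37.0, 225), ('T', -34.0, 224), ('T', -31.0, 225), ('T', -28.0, 226), ('T', -25.0, 226), ('T', -22.0, 226), ('T', -19.0, 205), ('T', -16.0, 152), ('F', 38.0, 119), ('F', 36.0, 129), ('F', 34.0, 158), ('F', 32.0, 181), ('F', 30.0, 187), ('F', 28.0, 182), ('F', 26.0, 177), ('F', 24.0, 181), ('F', 22.0, 193), ('F', 20.0, 204), ('F', 18.0, 208), ('F', 16.0, 206), ('F', 14.0, 204), ('F', 12.0, 201), ('C', -12.0, 205), ('C', -9.0, 203), ('C', -6.0, 202), ('C', -3.0, 197), ('C', 0.0, 179), ('C', 3.0, 162), ('C', 6.0, 166), ('C', 9.0, 177), ('C', 12.0, 182), ('C', 15.0, 182), ('C', 18.0, 179)]
scene0 [(40, 155), (38, 165), (36, 173), (34, 175), (32, 169), (30, 157), (28, 154), (26, 165), (24, 176), (22, 181), (20, 182), (18, 177), (16, 170), (14, 163), (12, 160), (10, 157), (8, 149), (6, 135), (4, 122), (2, 115), (0, 111), (-2, 105), (-4, 100), (-6, 95), (-8, 87), (-10, 80), (-12, 80), (-14, 95), (-16, 120), (-18, 144)]
s1 [(40, 198), (38, 204), (36, 207), (34, 206), (32, 205), (30, 205), (28, 205), (26, 205), (24, 210), (22, 220), (20, 227), (18, 229), (16, 224), (14, 213), (12, 209), (10, 218), (8, 231), (6, 239), (4, 240), (2, 237), (0, 227), (-2, 217), (-4, 211), (-6, 207), (-8, 189), (-10, 152), (-12, 121), (-14, 130), (-16, 167), (-18, 199)]
```

View pics/sc.png

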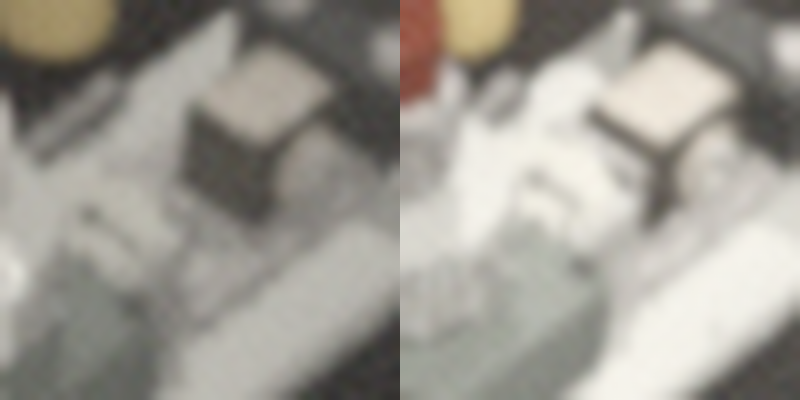

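At right, only a thin dark strip of the block's front face shows, around (620,130). The pad's top edge hides the rest, which puts the gap at about 4 ± 1.5 mm. That meets step 1, so I'll move to the fine knob and rewind the wrist on the way.

Call:
step_arm([
  [[0.202, -0.451, -0.144, 0, 0, 1, 1], [0.202, -0.451, -0.144, 0, 0, 1, 1], [0.202, -0.451, -0.144, 0, 0, 1, 1], [0.202, -0.451, -0.144, 0, 0, 1, 1], [0.202, -0.451, -0.144, 0, 0, 1, 1]],
])

```text
t: 8.1
ee_pos: [451.5, 47.1, 336.0]
orientation: [-2.554, -1.829, 0.0]
ft_force: [-0.8, 0.0, 0.2]
width: 87.5
grasp_force: 0.0
```

Call:
step_arm([
  [[0.202, -0.451, -0.144, 0, 0, 1, 1], [0.202, -0.451, -0.144, 0, 0, 1, 1], [0.202, -0.451, -0.144, 0, 0, 1, 1], [0.202, -0.451, -0.144, 0, 0, 1, 1], [0.202, -0.451, -0.144, 0, 0, 1, 1]],
])

```text
t: 8.72
ee_pos: [501.6, -65.9, 299.9]
orientation: [-2.198, -2.245, 0.0]
ft_force: [-0.2, 1.0, -0.5]
width: 88.1
grasp_force: 0.0
```

Call:
step_arm([
  [[0, 0, 0, 0, 0, 0, 1], [0, 0, 0, 0, 0, 0, 0.8], [0, 0, 0, 0, 0, 0, 0.8], [0, 0, 0, 0, 0, 0, 0.8], [0, 0, 0, 0, 0, 0, 0.8]],
])

```text
t: 9.35
ee_pos: [501.4, -63.0, 300.5]
orientation: [2.196, 2.246, 0.0]
ft_force: [-0.4, -0.8, -0.3]
width: 70.7
grasp_force: 0.0
```

Call:
step_arm([
  [[-0.02, 0.005, -0.138, 0, 0, 0, 0.7], [0, 0, -0.138, 0, 0, 0, 0.7], [0, 0, -0.138, 0, 0, 0, 0.7], [0, 0, -0.138, 0, 0, 0, 0.6], [0, 0, -0.138, 0, 0, 0, 0.5]],
])

```text
t: 9.98
ee_pos: [500.4, -63.2, 265.2]
orientation: [-2.197, -2.245, 0.0]
ft_force: [-0.8, -0.1, -0.3]
width: 46.4
grasp_force: 0.0
```

Call:
step_arm([
  [[0, 0, 0, 0, 0, 0, 0.35], [0, 0, 0, 0, 0, 0, 0.3], [0, 0, 0, 0, 0, 0, 0.1], [0, 0, 0, 0, 0, 0, 0], [0, 0, 0, 0, 0, 0, 0]],
])

```text
t: 10.6
ee_pos: [500.9, -63.1, 266.0]
orientation: [2.196, 2.245, 0.001]
ft_force: [4.5, 1.1, -4.0]
width: 25.3
grasp_force: 30.0
```

```bash
cat > o.py <<'E'
from h import *
o=readout.get_obs();print({k:np.round(o[k],3).tolist() for k in('qpos','ee_pos','orientation','ft_force','moment','width','grasp_force')})
E
python3 o.py
```

```text
{'qpos': [-0.149, 0.466, 1.979, 0.0, 0.695, -0.171], 'ee_pos': [500.866, -63.149, 266.007], 'orientation': [2.196, 2.245, 0.001], 'ft_force': [4.464, 1.076, -3.989], 'moment': [0.06, -0.726, 0.021], 'width': 25.314, 'grasp_force': 29.995}
```

Call:
step_arm([
  [[0.01, 0, 0, 0, 0, -1, 0], [0, 0, 0, 0, 0, -1, 0], [0, 0, 0, 0, 0, -1, 0], [0, 0, 0, 0, 0, -1, 0], [0, 0, 0, 0, 0, -1, 0]],
])

```text
t: 11.22
ee_pos: [500.7, -63.1, 266.0]
orientation: [-2.555, -1.827, 0.001]
ft_force: [0.2, -0.4, -0.6]
width: 25.1
grasp_force: 30.0
```

```bash
python3 o.py
```

```text
{'qpos': [-0.149, 0.466, 1.979, -0.0, 0.697, 0.18], 'ee_pos': [500.726, -63.088, 265.997], 'orientation': [-2.555, -1.827, 0.001], 'ft_force': [0.202, -0.389, -0.624], 'moment': [0.081, -0.222, 0.066], 'width': 25.133, 'grasp_force': 29.995}
```

Call:
step_arm([
  [[0, 0, 0, 0, 0, -1, 0], [0, 0, 0, 0, 0, -1, 0], [0, 0, 0, 0, 0, -1, 0], [0, 0, 0, 0, 0, -1, 0], [0, 0, 0, 0, 0, -1, 0]],
])

```text
t: 11.85
ee_pos: [500.4, -62.9, 266.0]
orientation: [-2.833, -1.355, 0.002]
ft_force: [-0.7, 2.0, 2.0]
width: 25.3
grasp_force: 30.0
```

```bash
python3 o.py
```

```text
{'qpos': [-0.149, 0.466, 1.98, 0.0, 0.697, 0.529], 'ee_pos': [500.449, -62.92, 265.968], 'orientation': [-2.833, -1.355, 0.002], 'ft_force': [-0.748, 1.973, 2.03], 'moment': [0.356, 0.068, 0.131], 'width': 25.331, 'grasp_force': 29.996}
```

Call:
step_arm([
  [[0, 0, 0, 0, 0, -0.5, 0], [0, 0, 0, 0, 0, -0.5, 0], [0, 0, 0, 0, 0, -0.5, 0], [0, 0, 0, 0, 0, -0.5, 0], [0, 0, 0, 0, 0, -0.5, 0]],
])

```text
t: 12.48
ee_pos: [500.4, -62.8, 265.9]
orientation: [-2.94, -1.104, 0.002]
ft_force: [-2.7, 4.0, 6.3]
width: 25.3
grasp_force: 30.0
```

```bash
cat >> o.py <<'E'
import json,os
s=grab('scene');t=grab('top')
# visibility of dial/block in both views
for n,im in(('scene',s),('top',t)):
    g=im['pixels']
    print(n,[(nm,g[int(round(v)),int(round(u))].tolist()) for nm,(u,v) in [(nm,proj(im,org+yw*y+[0,0,z])[0]) for nm,y,z in(('dial',13,47),('blk',-30,39),('stop',-52,47))]])
E
python3 o.py
```

```text
{'qpos': [-0.149, 0.466, 1.98, 0.001, 0.698, 0.703], 'ee_pos': [500.362, -62.845, 265.922], 'orientation': [-2.94, -1.104, 0.002], 'ft_force': [-2.707, 3.999, 6.343], 'moment': [0.825, 0.598, 0.03], 'width': 25.296, 'grasp_force': 30.0}
scene [('dial', [203, 200, 190]), ('blk', [237, 230, 217]), ('stop', [130, 129, 123])]
top [('dial', [157, 147, 134]), ('blk', [116, 109, 98]), ('stop', [121, 113, 104])]
```

```bash
cat > d.py <<'E'
from h import *
import sys
s=grab('scene');name=sys.argv[1];cv2.imwrite(f'pics/{name}.png',s['pixels'][:,:,::-1])
def load(n):
    d=dict(s);d['pixels']=cv2.imread(f'pics/{n}.png')[:,:,::-1].copy();return d
def patch(im,yc,z=47,h=20,st=.5,xc=0):
    r=np.arange(-h,h+st/2,st);X,Y=np.meshgrid(r,r[::-1])
    P=org+[0,0,z]+(X.ravel()[:,None]+xc)*xw+(Y.ravel()[:,None]+yc)*yw
    p=proj(im,P).astype(np.float32).reshape(*X.shape,2)
    return cv2.remap(cv2.cvtColor(im['pixels'],cv2.COLOR_RGB2GRAY),p[...,0],p[...,1],cv2.INTER_CUBIC)
def angprof(g,r0=3,r1=9,h=20,st=.5,c=(0,0)):
    A=np.arange(-.6,2.7,.15);out=[]
    for a in A:
        r=np.arange(r0,r1,.5);x=c[0]-r*np.cos(a);y=c[1]+r*np.sin(a)
        out.append(cv2.remap(g.astype(np.float32),((x+h)/st).astype(np.float32)[None],((h-y)/st).astype(np.float32)[None],1).mean())
    return A,np.array(out)
if __name__=='__main__':
    ref=patch(load('s1'),15.2);th=float(sys.argv[2]);cur=patch(load(name),15.2-5*th)
    # register by dial area
    m=cv2.matchTemplate(cur,ref[16:65,16:65],cv2.TM_CCOEFF_NORMED);_,v,_,l=cv2.minMaxLoc(m);off=((l[0]-16)*.5,-(l[1]-16)*.5)
    print('reg',v,off)
    A,a=angprof(ref);_,b=angprof(cur,c=off)
    for q in zip(A.round(2),a.astype(int),b.astype(int)):print(*q,end=' | ')
    print()
    ys=np.arange(-6,-50,-1.)
    for n in('s1',name):
        p=prof(load(n),39,np.arange(-8,9,2),ys);print(n,p.astype(int).tolist())
    big=lambda g:cv2.resize(g,(380,380),interpolation=2)
    cv2.imwrite('pics/dial_%s.png'%name,np.hstack([big(ref),big(cur)]))
E
python3 d.py f1 0.87
```

```text
reg 0.7263594269752502 (-2.5, 0.5)
-0.6 239 238 | -0.45 237 235 | -0.3 234 231 | -0.15 229 225 | 0.0 223 218 | 0.15 217 211 | 0.3 212 207 | 0.45 210 207 | 0.6 212 212 | 0.75 214 216 | 0.9 217 218 | 1.05 218 219 | 1.2 216 220 | 1.35 213 221 | 1.5 210 221 | 1.65 209 220 | 1.8 208 218 | 1.95 209 217 | 2.1 212 216 | 2.25 215 215 | 2.4 218 215 | 2.55 220 215 | 2.7 222 215 | 
s1 [209, 206, 199, 186, 169, 148, 130, 120, 121, 132, 150, 170, 188, 202, 211, 216, 220, 221, 221, 221, 221, 221, 221, 221, 221, 220, 219, 219, 219, 219, 219, 219, 219, 218, 216, 213, 206, 196, 182, 165, 145, 126, 111, 103]
f1 [223, 217, 212, 210, 208, 206, 200, 192, 180, 167, 157, 153, 154, 160, 167, 173, 178, 181, 185, 188, 193, 197, 202, 206, 211, 215, 217, 218, 219, 219, 218, 219, 219, 218, 216, 212, 206, 196, 182, 164, 144, 124, 108, 100]
```

The block's far edge hasn't moved. The pad is nearly touching it.

Call:
step_arm([
  [[0, 0, 0.004, 0, 0, -1, 0], [0, 0, 0.004, 0, 0, -1, 0], [0, 0, 0, 0, 0, -1, 0], [0, 0, 0, 0, 0, -1, 0], [0, 0, 0, 0, 0, -1, 0]],
])

```text
t: 13.25
ee_pos: [500.2, -62.5, 265.9]
orientation: [-3.087, -0.574, 0.003]
ft_force: [-2.3, 6.2, 2.4]
width: 25.3
grasp_force: 30.0
```

```bash
python3 o.py|head -1; python3 d.py f2 1.22
```

```text
{'qpos': [-0.148, 0.466, 1.98, 0.001, 0.698, 1.054], 'ee_pos': [500.176, -62.522, 265.942], 'orientation': [-3.087, -0.574, 0.003], 'ft_force': [-2.32, 6.186, 2.372], 'moment': [1.325, 0.518, 0.065], 'width': 25.27, 'grasp_force': 29.997}
reg 0.8559297323226929 (-0.5, -0.5)
-0.6 239 240 | -0.45 237 239 | -0.3 234 238 | -0.15 229 235 | 0.0 223 231 | 0.15 217 225 | 0.3 212 218 | 0.45 210 213 | 0.6 212 211 | 0.75 214 212 | 0.9 217 214 | 1.05 218 216 | 1.2 216 216 | 1.35 213 215 | 1.5 210 212 | 1.65 209 209 | 1.8 208 208 | 1.95 209 208 | 2.1 212 210 | 2.25 215 213 | 2.4 218 217 | 2.55 220 220 | 2.7 222 222 | 
s1 [209, 206, 199, 186, 169, 148, 130, 120, 121, 132, 150, 170, 188, 202, 211, 216, 220, 221, 221, 221, 221, 221, 221, 221, 221, 220, 219, 219, 219, 219, 219, 219, 219, 218, 216, 213, 206, 196, 182, 165, 145, 126, 111, 103]
f2 [233, 228, 222, 218, 214, 212, 209, 205, 200, 194, 190, 189, 193, 200, 207, 213, 217, 219, 220, 221, 221, 221, 221, 220, 221, 220, 219, 219, 218, 218, 218, 219, 219, 218, 216, 212, 206, 196, 182, 165, 144, 125, 109, 101]
```

Call:
step_arm([
  [[-0.005, 0.012, 0, 0, 0, -1, 0], [0, 0, 0, 0, 0, -1, 0], [0, 0, 0, 0, 0, -1, 0], [0, 0, 0, 0, 0, -1, 0], [0, 0, 0, 0, 0, -1, 0]],
])

```text
t: 14.02
ee_pos: [500.0, -62.0, 265.9]
orientation: [-3.14, -0.03, 0.003]
ft_force: [-2.4, 6.4, 2.5]
width: 25.1
grasp_force: 30.0
```

```bash
python3 o.py|head -1; python3 d.py f3 1.57|grep -v s1
```

```text
{'qpos': [-0.147, 0.466, 1.981, 0.001, 0.698, 1.404], 'ee_pos': [500.034, -61.988, 265.938], 'orientation': [-3.14, -0.03, 0.003], 'ft_force': [-2.362, 6.395, 2.514], 'moment': [1.305, 0.428, 0.138], 'width': 25.081, 'grasp_force': 29.997}
reg 0.874992847442627 (-0.5, 0.0)
-0.6 239 240 | -0.45 237 240 | -0.3 234 238 | -0.15 229 236 | 0.0 223 231 | 0.15 217 225 | 0.3 212 218 | 0.45 210 212 | 0.6 212 209 | 0.75 214 209 | 0.9 217 212 | 1.05 218 214 | 1.2 216 215 | 1.35 213 214 | 1.5 210 214 | 1.65 209 214 | 1.8 208 216 | 1.95 209 218 | 2.1 212 220 | 2.25 215 223 | 2.4 218 224 | 2.55 220 226 | 2.7 222 226 | 
f3 [238, 235, 231, 226, 220, 216, 213, 210, 208, 204, 198, 192, 190, 192, 197, 203, 210, 215, 218, 220, 220, 221, 220, 219, 219, 218, 217, 217, 217, 218, 218, 218, 219, 219, 220, 220, 218, 213, 205, 193, 177, 160, 141, 126]
```

The block has slid about 1.7 mm. From here I'll use smaller steps.

Call:
step_arm([
  [[0, 0.01, 0, 0, 0, -0.5, 0], [0, 0, 0, 0, 0, -0.5, 0], [0, 0, 0, 0, 0, -0.5, 0], [0, 0, 0, 0, 0, -0.5, 0], [0, 0, 0, 0, 0, -0.5, 0]],
])

```text
t: 14.8
ee_pos: [500.0, -61.7, 265.9]
orientation: [-3.131, 0.243, 0.003]
ft_force: [-3.5, 5.9, 2.2]
width: 25.5
grasp_force: 30.0
```

```bash
python3 o.py|head -1; python3 d.py f4 1.745|grep -v s1
```

```text
{'qpos': [-0.146, 0.466, 1.981, 0.001, 0.698, 1.579], 'ee_pos': [500.043, -61.665, 265.947], 'orientation': [-3.131, 0.243, 0.003], 'ft_force': [-3.489, 5.937, 2.238], 'moment': [1.18, 0.547, 0.096], 'width': 25.497, 'grasp_force': 29.998}
reg 0.9416507482528687 (-0.5, 0.0)
-0.6 239 239 | -0.45 237 239 | -0.3 234 236 | -0.15 229 233 | 0.0 223 228 | 0.15 217 220 | 0.3 212 213 | 0.45 210 207 | 0.6 212 206 | 0.75 214 207 | 0.9 217 208 | 1.05 218 208 | 1.2 216 209 | 1.35 213 208 | 1.5 210 207 | 1.65 209 207 | 1.8 208 208 | 1.95 209 211 | 2.1 212 214 | 2.25 215 217 | 2.4 218 219 | 2.55 220 221 | 2.7 222 222 | 
f4 [240, 239, 236, 231, 226, 220, 216, 213, 211, 209, 205, 200, 196, 194, 195, 199, 205, 211, 216, 219, 220, 221, 220, 219, 218, 217, 217, 216, 216, 217, 217, 218, 219, 219, 219, 220, 220, 218, 213, 206, 195, 181, 164, 147]
```

Call:
step_arm([
  [[0, 0, 0, 0, 0, -0.5, 0], [0, 0, 0, 0, 0, -0.5, 0], [0, 0, 0, 0, 0, -0.5, 0], [0, 0, 0, 0, 0, -0.5, 0], [0, 0, 0, 0, 0, -0.5, 0]],
])

```text
t: 15.58
ee_pos: [500.1, -61.5, 266.0]
orientation: [-3.098, 0.515, 0.003]
ft_force: [-2.1, 7.9, 3.1]
width: 25.1
grasp_force: 30.0
```

```bash
python3 o.py|head -1; python3 d.py f5 1.92|grep -v s1
```

```text
{'qpos': [-0.146, 0.466, 1.981, 0.002, 0.697, 1.753], 'ee_pos': [500.082, -61.488, 265.957], 'orientation': [-3.098, 0.515, 0.003], 'ft_force': [-2.112, 7.904, 3.117], 'moment': [1.502, 0.48, 0.114], 'width': 25.094, 'grasp_force': 29.998}
reg 0.828335702419281 (-0.5, 0.5)
-0.6 239 240 | -0.45 237 240 | -0.3 234 239 | -0.15 229 239 | 0.0 223 236 | 0.15 217 232 | 0.3 212 225 | 0.45 210 217 | 0.6 212 211 | 0.75 214 210 | 0.9 217 211 | 1.05 218 214 | 1.2 216 217 | 1.35 213 219 | 1.5 210 218 | 1.65 209 216 | 1.8 208 215 | 1.95 209 216 | 2.1 212 218 | 2.25 215 219 | 2.4 218 221 | 2.55 220 222 | 2.7 222 223 | 
f5 [239, 239, 237, 234, 230, 226, 222, 218, 216, 214, 210, 205, 199, 195, 194, 197, 202, 209, 215, 219, 221, 221, 220, 219, 218, 217, 217, 217, 217, 218, 218, 218, 219, 219, 220, 221, 220, 218, 214, 207, 197, 184, 167, 150]
```

Call:
step_arm([
  [[0, 0.008, 0, 0, 0, -0.5, 0], [0, 0, 0, 0, 0, -0.5, 0], [0, 0, 0, 0, 0, -0.5, 0], [0, 0, 0, 0, 0, -0.5, 0], [0, 0, 0, 0, 0, -0.5, 0]],
])

```text
t: 16.35
ee_pos: [500.2, -61.2, 266.0]
orientation: [-3.042, 0.783, 0.003]
ft_force: [-2.4, 6.5, 1.2]
width: 25.3
grasp_force: 30.0
```

```bash
python3 o.py|head -1; python3 d.py f6 2.095|grep -v s1
```

```text
{'qpos': [-0.145, 0.466, 1.981, 0.001, 0.697, 1.928], 'ee_pos': [500.173, -61.165, 265.968], 'orientation': [-3.042, 0.783, 0.003], 'ft_force': [-2.386, 6.529, 1.176], 'moment': [1.395, 0.403, 0.143], 'width': 25.338, 'grasp_force': 29.998}
reg 0.5833536386489868 (-1.5, 0.0)
-0.6 239 241 | -0.45 237 241 | -0.3 234 241 | -0.15 229 241 | 0.0 223 241 | 0.15 217 241 | 0.3 212 241 | 0.45 210 239 | 0.6 212 235 | 0.75 214 229 | 0.9 217 219 | 1.05 218 209 | 1.2 216 205 | 1.35 213 206 | 1.5 210 208 | 1.65 209 211 | 1.8 208 212 | 1.95 209 212 | 2.1 212 212 | 2.25 215 211 | 2.4 218 211 | 2.55 220 211 | 2.7 222 212 | 
f6 [239, 240, 239, 238, 235, 231, 228, 224, 221, 218, 214, 208, 201, 197, 195, 198, 203, 209, 214, 218, 220, 221, 221, 221, 221, 221, 220, 220, 219, 219, 218, 219, 219, 219, 220, 221, 221, 219, 216, 210, 200, 187, 171, 155]
```

Call:
step_arm([
  [[0, 0.005, 0, 0, 0, -0.5, 0], [0, 0, 0, 0, 0, -0.5, 0], [0, 0, 0, 0, 0, -0.5, 0], [0, 0, 0, 0, 0, 0, 0], [0, 0, 0, 0, 0, 0, 0]],
])

```text
t: 17.12
ee_pos: [500.2, -61.0, 266.0]
orientation: [-2.997, 0.94, 0.003]
ft_force: [-2.2, 6.0, 1.1]
width: 24.9
grasp_force: 30.0
```

Call:
step_arm([
  [[0, 0, 0, 0, 0, 0, 0.4], [0, 0, 0, 0, 0, 0, 0.7], [0, 0, 0, 0, 0, 0, 0.8], [0, 0, 0.5, 0, 0, 0, 0.8], [0, 0, 0.9, 0, 0, 0, 0.8]],
])

```text
t: 17.75
ee_pos: [500.2, -61.5, 335.7]
orientation: [2.997, -0.938, -0.005]
ft_force: [0.6, 0.1, -0.3]
width: 69.2
grasp_force: 0.0
```

Call:
step_arm([
  [[-0.4, 0.9, 0.5, 0, 0, 0.5, 0.8], [-0.4, 0.9, 0, 0, 0, 0.5, 0.8], [-0.4, 0.9, 0, 0, 0, 0.5, 0.8], [-0.4, 0.9, 0, 0, 0, 0.5, 0.8], [-0.4, 0.9, 0, 0, 0, 0.5, 0.8]],
])

```text
t: 18.38
ee_pos: [400.0, 164.8, 361.5]
orientation: [-3.068, 0.672, -0.001]
ft_force: [1.0, -0.4, 1.1]
width: 70.3
grasp_force: 0.0
```

```bash
python3 o.py; python3 d.py f7 2.2|grep -v s1
python3 - <<'E'
import sys;sys.argv=['x','f8','2.2']
from d import *
t=grab('top','t9.png')
t1=dict(t);t1['pixels']=cv2.imread('pics/t1.png')[:,:,::-1].copy()
big=lambda g:cv2.resize(g,(380,290),interpolation=2)
cv2.imwrite('pics/fin.png',np.vstack([np.hstack([big(patch(t1,15.2)),big(patch(t,4.2))]),np.hstack([big(patch(load('s1'),15.2)),big(patch(load('f7'),4.2))])]))
A,a=angprof(patch(t1,15.2));_,b=angprof(patch(t,4.2))
for q in zip(A.round(2),a.astype(int),b.astype(int)):print(*q,end=' | ')
E
```

```text
{'qpos': [0.363, 0.205, 2.075, -0.0, 0.861, 2.366], 'ee_pos': [400.022, 164.819, 361.485], 'orientation': [-3.068, 0.672, -0.001], 'ft_force': [1.047, -0.379, 1.145], 'moment': [0.023, 0.021, 0.013], 'width': 70.308, 'grasp_force': 0.0}
scene [('dial', [57, 54, 52]), ('blk', [71, 70, 69]), ('stop', [120, 120, 115])]
top [('dial', [237, 230, 222]), ('blk', [242, 231, 220]), ('stop', [128, 124, 122])]
reg 0.5127942562103271 (-5.5, 6.0)
-0.6 239 60 | -0.45 237 59 | -0.3 234 58 | -0.15 229 56 | 0.0 223 54 | 0.15 217 52 | 0.3 212 51 | 0.45 210 51 | 0.6 212 51 | 0.75 214 51 | 0.9 217 52 | 1.05 218 53 | 1.2 216 52 | 1.35 213 50 | 1.5 210 52 | 1.65 209 55 | 1.8 208 57 | 1.95 209 57 | 2.1 212 58 | 2.25 215 58 | 2.4 218 59 | 2.55 220 61 | 2.7 222 62 | 
f7 [64, 65, 66, 66, 65, 64, 64, 64, 65, 66, 65, 65, 65, 65, 64, 64, 64, 66, 69, 71, 72, 70, 69, 67, 66, 65, 64, 63, 63, 62, 63, 65, 67, 69, 72, 74, 75, 74, 71, 69, 67, 67, 70, 76]
-0.6 241 244 | -0.45 239 245 | -0.3 235 245 | -0.15 230 245 | 0.0 224 245 | 0.15 221 244 | 0.3 222 241 | 0.45 226 237 | 0.6 230 231 | 0.75 232 223 | 0.9 233 218 | 1.05 234 215 | 1.2 234 217 | 1.35 233 219 | 1.5 230 222 | 1.65 227 223 | 1.8 226 223 | 1.95 227 226 | 2.1 229 229 | 2.25 232 231 | 2.4 233 233 | 2.55 235 234 | 2.7 236 235 |
```

View pics/fin.png

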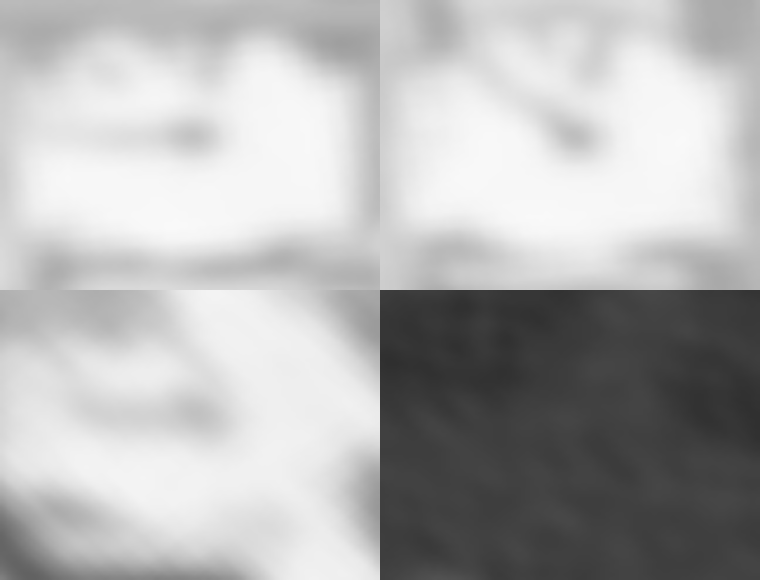

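The needle now points up and left from the hub: (575,137) to (480,65) in the top-right panel, against horizontal before. That is roughly 8–9 N. I'll fit it more exactly.

Run:
```python
import sys;sys.argv=['x','f8','2.2']
from d import *
t=grab('top');t1=dict(t);t1['pixels']=cv2.imread('pics/t1.png')[:,:,::-1].copy()
for im,yc in((t1,15.2),(t,4.2)):
    h,st=20,.25;g=patch(im,yc,st=st).astype(np.float32)
    A=np.arange(-.5,2.2,.02);n=len(g)
    c=g[int((h-5)/st):int((h+5)/st),int((h-5)/st):int((h+5)/st)];w=np.clip(c.min()+25-c,0,None)
    Y,X=np.mgrid[:c.shape[0],:c.shape[1]];hx=(X*w).sum()/w.sum()*st-5;hy=5-(Y*w).sum()/w.sum()*st
    print('hub',hx,hy,c.min())
    for r in range(4,15):
        v=cv2.remap(g,((hx-r*np.cos(A)+h)/st).astype(np.float32)[None],((h-hy-r*np.sin(A))/st).astype(np.float32)[None],1)[0]
        loc=[(round(float(A[i]),2),int(v[i])) for i in range(1,len(A)-1) if v[i]<v[i-1] and v[i]<=v[i+1]]
        print(r,loc)
```

```text
hub -0.011092851273623694 1.2054231717337718 196.0
4 [(-0.14, 219), (-0.04, 219), (0.1, 219), (1.12, 235), (1.52, 232), (1.92, 230), (2.1, 230)]
5 [(-0.08, 221), (0.98, 240), (1.28, 240), (1.74, 234), (1.84, 233), (2.14, 234)]
6 [(-0.16, 223), (-0.06, 222), (1.0, 244), (1.06, 244), (1.2, 243), (1.82, 231), (1.92, 230)]
7 [(-0.1, 223), (0.98, 244), (1.14, 243), (1.22, 242), (1.82, 224)]
8 [(-0.02, 224), (0.66, 241), (0.7, 241), (0.74, 241), (0.8, 241), (0.9, 242), (0.96, 242), (1.82, 217)]
9 [(-0.04, 226), (0.76, 238), (0.8, 238), (1.0, 239), (1.74, 211)]
10 [(-0.04, 227), (0.78, 233), (1.04, 237), (1.76, 207)]
11 [(0.02, 228), (0.78, 227), (1.48, 215), (1.74, 203)]
12 [(0.0, 229), (0.48, 237), (0.76, 224), (0.8, 223), (1.42, 208), (1.76, 198)]
13 [(0.02, 229), (0.38, 234), (0.42, 234), (0.48, 234), (0.78, 221), (0.82, 221), (1.42, 198), (1.74, 190)]
14 [(0.02, 229), (0.08, 228), (0.38, 230), (0.46, 231), (0.78, 220), (1.42, 190), (1.76, 181)]
hub 0.16865876877512154 1.658557224455257 192.0
4 [(-0.46, 238), (-0.04, 235), (0.8, 213), (0.86, 213), (1.78, 230), (1.9, 230)]
5 [(-0.4, 243)
[... 222 characters left out ...]
(1.2, 237), (1.3, 236), (1.8, 214)]
9 [(0.08, 247), (0.16, 246), (0.72, 225), (1.78, 211)]
10 [(-0.12, 247), (0.04, 246), (0.72, 224), (0.76, 224), (1.36, 231), (1.8, 209)]
11 [(-0.32, 247), (-0.06, 245), (0.02, 244), (0.18, 245), (0.24, 244), (0.3, 244), (0.74, 222), (1.36, 226), (1.8, 208)]
12 [(-0.34, 247), (-0.26, 246), (-0.18, 245), (-0.08, 243), (-0.02, 242), (0.02, 242), (0.22, 243), (0.74, 221), (0.78, 220), (1.34, 222), (1.8, 208)]
13 [(-0.36, 247), (-0.02, 240), (0.22, 240), (0.28, 240), (0.38, 238), (0.78, 219), (1.36, 218), (1.8, 207)]
14 [(-0.38, 246), (-0.1, 239), (0.24, 237), (0.32, 235), (0.36, 235), (0.46, 234), (0.76, 217), (0.82, 217), (1.32, 212), (1.36, 212), (1.8, 205)]
```

The marks read 0.78, 1.40 and 1.76 rad and the needle reads about 0.76, so the force is about 7.7–8 N. That is too near the lower limit. I'll re-grip the fine knob and add about 2.5 N (7°).

Call:
step_arm([
  [[0.202, -0.452, -0.123, 0, 0, 1, 0.8], [0.202, -0.452, -0.123, 0, 0, 1, 0.8], [0.202, -0.452, -0.123, 0, 0, 1, 0.8], [0.202, -0.452, -0.123, 0, 0, 1, 0.8], [0.202, -0.452, -0.123, 0, 0, 1, 0.8]],
])

```text
t: 19.35
ee_pos: [451.8, 48.5, 330.3]
orientation: [3.139, -0.131, 0.0]
ft_force: [-0.1, 0.4, -0.4]
width: 70.0
grasp_force: 0.0
```

Call:
step_arm([
  [[0.202, -0.452, -0.123, 0, 0, 1, 0.8], [0.202, -0.452, -0.123, 0, 0, 1, 0.8], [0.202, -0.452, -0.123, 0, 0, 1, 0.8], [0.202, -0.452, -0.123, 0, 0, 1, 0.8], [0.202, -0.452, -0.123, 0, 0, 1, 0.8]],
])

```text
t: 19.98
ee_pos: [501.9, -64.7, 299.4]
orientation: [3.114, 0.416, -0.0]
ft_force: [0.4, 0.9, -0.1]
width: 70.6
grasp_force: 0.0
```

Call:
step_arm([
  [[0, 0, 0, 0, 0, 1, 0.8], [0, 0, 0, 0, 0, 1, 0.8], [0, 0, 0, 0, 0, 1, 0.8], [0, 0, 0, 0, 0, 1, 0.8], [0, 0, 0, 0, 0, 1, 0.8]],
])

```text
t: 20.6
ee_pos: [501.6, -64.0, 299.6]
orientation: [2.994, 0.951, -0.0]
ft_force: [0.4, 0.7, -0.1]
width: 70.3
grasp_force: 0.0
```

Call:
step_arm([
  [[0, 0, 0, 0, 0, 1, 0.8], [0, 0, 0, 0, 0, 1, 0.8], [0, 0, 0, 0, 0, 1, 0.8], [0, 0, 0, 0, 0, 1, 0.8], [0, 0, 0, 0, 0, 0, 0.8]],
])

```text
t: 21.22
ee_pos: [501.6, -63.7, 299.6]
orientation: [2.835, 1.355, -0.0]
ft_force: [0.4, 0.3, -0.6]
width: 70.5
grasp_force: 0.0
```

Call:
step_arm([
  [[-0.014, 0.052, -0.134, 0, 0, 0, 0.8], [0, 0, -0.134, 0, 0, 0, 0.7], [0, 0, -0.134, 0, 0, 0, 0.7], [0, 0, -0.134, 0, 0, 0, 0.6], [0, 0, -0.134, 0, 0, 0, 0.5]],
])

```text
t: 21.85
ee_pos: [501.0, -59.7, 265.7]
orientation: [-2.832, -1.359, 0.0]
ft_force: [-0.2, 0.5, 0.0]
width: 46.3
grasp_force: 0.0
```

Call:
step_arm([
  [[0, 0, 0, 0, 0, 0, 0.35], [0, 0, 0, 0, 0, 0, 0.3], [0, 0, 0, 0, 0, 0, 0.1], [0, 0, 0, 0, 0, 0, 0], [0, 0, 0, 0, 0, 0, 0]],
])

```text
t: 22.48
ee_pos: [501.6, -60.2, 266.4]
orientation: [2.831, 1.358, 0.002]
ft_force: [3.7, -4.6, -4.8]
width: 25.3
grasp_force: 30.0
```

```bash
python3 o.py|head -1
```

```text
{'qpos': [-0.143, 0.466, 1.979, -0.001, 0.695, 0.534], 'ee_pos': [501.597, -60.227, 266.441], 'orientation': [2.831, 1.358, 0.002], 'ft_force': [3.748, -4.593, -4.756], 'moment': [-0.608, -0.491, 0.04], 'width': 25.28, 'grasp_force': 29.991}
```

Gripped. Turning it 7.2° clockwise, then letting go and moving clear of the dial.

Call:
step_arm([
  [[0, 0, 0, 0, 0, -0.6, 0], [0, 0, 0, 0, 0, -0.6, 0], [0, 0, 0, 0, 0, -0.6, 0], [0, 0, 0, 0, 0, 0, 0], [0, 0, 0, 0, 0, 0, 0]],
])

```text
t: 23.2
ee_pos: [501.7, -60.3, 266.4]
orientation: [2.91, 1.178, 0.003]
ft_force: [4.0, -5.0, -6.2]
width: 25.0
grasp_force: 30.0
```

```bash
python3 o.py|head -1
```

```text
{'qpos': [-0.143, 0.466, 1.979, -0.001, 0.695, 0.659], 'ee_pos': [501.691, -60.293, 266.446], 'orientation': [2.91, 1.178, 0.003], 'ft_force': [4.038, -5.013, -6.243], 'moment': [-0.713, -0.502, 0.065], 'width': 25.033, 'grasp_force': 29.991}
```

Call:
step_arm([
  [[0, 0, 0, 0, 0, 0, 0.4], [0, 0, 0, 0, 0, 0, 0.7], [0, 0, 0, 0, 0, 0, 0.8], [0, 0, 0.5, 0, 0, 0, 0.8], [0, 0, 0.9, 0, 0, 0, 0.8]],
])

```text
t: 23.92
ee_pos: [500.3, -59.6, 335.7]
orientation: [-2.91, -1.177, 0.005]
ft_force: [0.9, -0.0, 1.2]
width: 69.5
grasp_force: 0.0
```

Call:
step_arm([
  [[-0.4, 0.9, 0.5, 0, 0, 0, 0.8], [-0.4, 0.9, 0, 0, 0, 0, 0.8], [-0.4, 0.9, 0, 0, 0, 0, 0.8], [-0.4, 0.9, 0, 0, 0, 0, 0.8], [-0.4, 0.9, 0, 0, 0, 0, 0.8]],
])

```text
t: 24.55
ee_pos: [400.1, 166.5, 361.5]
orientation: [-2.912, -1.178, -0.001]
ft_force: [0.2, 0.2, 0.3]
width: 70.1
grasp_force: 0.0
```

```bash
python3 o.py
python3 - <<'E'
import sys;sys.argv=['x','f8','2.2']
from d import *
t=grab('top','t10.png')
for yc in(4.2,3.2):
    h,st=20,.25;g=patch(t,yc,st=st).astype(np.float32)
    A=np.arange(-.5,2.2,.02)
    c=g[int((h-5)/st):int((h+5)/st),int((h-5)/st):int((h+5)/st)];w=np.clip(c.min()+25-c,0,None)
    Y,X=np.mgrid[:c.shape[0],:c.shape[1]];hx=(X*w).sum()/w.sum()*st-5;hy=5-(Y*w).sum()/w.sum()*st
    print('hub',hx,hy,c.min())
    for r in range(4,15):
        v=cv2.remap(g,((hx-r*np.cos(A)+h)/st).astype(np.float32)[None],((h-hy-r*np.sin(A))/st).astype(np.float32)[None],1)[0]
        print(r,[(round(float(A[i]),2),int(v[i])) for i in range(1,len(A)-1) if v[i]<v[i-1] and v[i]<=v[i+1] and v[i]<236])
    if hy>-1 and abs(hy)<2.5: break
E
```

```text
{'qpos': [0.367, 0.206, 2.073, 0.0, 0.862, 1.169], 'ee_pos': [400.054, 166.515, 361.486], 'orientation': [-2.912, -1.178, -0.001], 'ft_force': [0.231, 0.234, 0.332], 'moment': [-0.036, -0.034, 0.006], 'width': 70.103, 'grasp_force': 0.0}
scene [('dial', [233, 229, 218]), ('blk', [238, 232, 218]), ('stop', [128, 127, 122])]
top [('dial', [228, 222, 214]), ('blk', [242, 231, 221]), ('stop', [128, 124, 121])]
hub 0.18818123530668984 1.083030562085916 198.0
4 [(1.14, 220), (1.64, 227), (1.8, 228)]
5 [(1.1, 223), (1.72, 228)]
6 [(1.06, 223), (1.14, 222), (1.76, 224)]
7 [(1.08, 221), (1.4, 225), (1.8, 216)]
8 [(1.06, 218), (1.12, 218), (1.2, 220), (1.8, 209)]
9 [(1.08, 214), (1.44, 222), (1.78, 203)]
10 [(1.0, 212), (1.06, 211), (1.24, 213), (1.82, 201)]
11 [(1.04, 210), (1.82, 201)]
12 [(0.88, 212), (0.96, 211), (1.04, 211), (1.08, 211), (1.52, 224), (1.8, 204)]
13 [(0.78, 213), (0.82, 213), (1.02, 213), (1.1, 212), (1.8, 207)]
14 [(0.76, 211), (1.0, 214), (1.08, 213), (1.18, 211), (1.26, 211), (1.8, 208)]
```

The needle now reads about 1.06 rad (10.6 N), between the 8 N and 13 N marks, and the hand is clear of everything.

```bash
python3 -c "
from workcell import ctrl;print(ctrl.close_job())"
```

```text
the job is handed in; nothing more can be done
None
```

The block is pushed home against the stop and clamped with the fine knob at about 10.6 N, read from the needle in the top camera image; the gripper let go and moved clear, and I handed the job in at about 25 s (no verdict was returned).

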